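Snap the control board back into an induction hob

ROBOT

A 7-joint arm with a two-finger parallel gripper is mounted at the origin on a cart in front of the work surface, level with it; the furniture and walls round the work are solid. World frame = base frame: x ahead of the robot, y to its left, z up, the work surface at z = 0. Lengths are in m, angles in rad, forces in N, time in s.
With the tool pointing down it reaches from about 0.425 to 0.875 m from the base axis. Payload 8.4 kg.
Tool frame: the origin (TCP) lies at the very end of the fingers, on their centre line; the grasp point (between the pads) lies 19 mm behind it; z points along the fingers, y is the direction in which the jaws open and shut (so a half turn about z gives the same grasp; the last joint's range is limited). The gripper opens to 85 mm and grips with 20 to 120 N. Pads are 22 mm wide; open, the fingers measure 114 mm over their backs; the gripper's body (76 mm by 85 mm) begins 54 mm behind the grasp point. The pads swing forward as they close: fully open they stand 13 mm farther back than shut.
Start: joints at [-1.346, 0.333, 0.04, 1.465, -0.013, 1.343, -0.059], TCP at [0.207, 0.616, 0.231] pointing down, gripper open.
Joint ranges: [-2.58, 2.58], [-0.38, 2.09], [-1.3, 1.39], [0.25, 2.4], [-1.5, 4.64], [0.08, 2.09], [-2.65, 2.65]. Speed limits (rad/s): [2.22, 2.22, 2.79, 2.79, 3.14, 3.14, 3.14].

INTERFACE

Orientations are given as a 3x3 rotation matrix whose columns are the frame's x, y, z axes.
In Python, from cell import observe, grab_frame, camera_info, job_done gives the robot as it stands.
- The arm moves only by the shell command python3 -m crank 'ROWS'. ROWS is JSON, a list of rows, each a list of 3 entries, a list of its own where there are three numbers: the shift along the tool's x, y, z in mm, then the turn, a rotation vector about the tool's x, y, z in units of 5 degrees (1.0 is 5 degrees), then the closure in counts, from 0 (fully open) to 255 (shut). A call has 1 to 10 rows; each row is the pose to reach, as a shift and turn from the pose measured when the call began, along the tool's axes at that moment; what a row does not reach only later rows make up. A row lasts 1/12 s, in which the tool goes at most 41.7 mm and 7.16 degrees, less where a joint would pass 70% of its speed; a pose out of reach is approached as far as the arm can. A call with a gripper value outside its range is refused whole. The fingers move at their own pace and stop on an object; the grip force is fixed at half the most. Time passes only in rows, so rows that repeat a pose let the fingers close. It gives the time, the measured TCP pose, the force and the opening at its end, in the units of the state.
- observe(): the state, without advancing time (a new reading comes with each control period).
- grab_frame(name): name is "scene" or "side" or "wrist"; returns the picture (400x640x3 uint8, red, green, blue); there is no depth.
- camera_info(name): a dict with "camera_matrix" (3x3 intrinsics, pixels), "k1" (the pictures are not rectified: a ray, as slopes to the right and down, at radius r is drawn at 1 + k1 r^2 times it, then the intrinsics apply), "world_to_cam" (4x4, takes a point from world to camera coordinates). Camera axes: x right, y up, looking along -z (the intrinsics and any distortion apply to the point x, -y, -z); pixel columns grow to the right and rows downward; lengths in m; the calibration is good to about 2 mm. A picture is of the moment at which its call begins: read the wrist's pose just before it. camera_info takes no time and is no camera call; for the wrist camera it gives the pose at the moment of the call.
- job_done(): hands the job in, once; it reports no verdict.
The state is a dict: "time": time; "joint_positions": joint angles; "dq": joint speeds; "effort": joint torques, N m; "position": TCP position; "tool_rot": TCP orientation; "wrist_force": force on the tool from outside, world axes, zero at the start; "ft_torque": the same for the moment, N m; "grip_width": finger opening in m.
Only numpy, scipy, OpenCV 4.12 (cv2) and the standard library are available. Lean on these libraries where they do the work, as an engineer would, in place of code of your own. Each camera call takes 0.05 s, during which the arm holds its last target. There are 200 camera calls.

TASK

The portable induction hob has been opened for repair and its control board lies on the worktop beside it. Take the board by its display housing, lay it level over the four snap posts behind the hob's front edge with its row of round touch pads to the front, and press it down, one end after the other, until all four posts have clicked through their holes and the board lies flat on its seats. Never press on the board with more than about 18 N, do not let it tip over, leave the dish of screws where it is, and let go at the end.

Things in the scene. Friction and masses are not known exactly. Their poses are not given: they have to be found in the camera images.
- board: Control board: dark green circuit board 84 (x) x 140 (y) x 3 mm, 0.14 to 0.23 kg, with four 10 mm holes, 31 mm from the middle in x and 56 mm in y. Origin: centre of its underside; x to its rear edge (white connector), y to its left end, z up. Five round copper touch pads along its front (-x) edge. Starts flat on the worktop left or right of the hob, turned up to 0.5 rad. All else on it but the display is under 2 mm high.
- display (a point): Centre of the black display housing, 22 (x) x 50 (y) x 16 mm, that stands on the middle of the board's upper face: take the board by it. This point is 8 mm above the upper face; axes as the board's.
- end_left (a point): Free spot to press on, on the board's upper face between the two holes of its left (+y) end, 50 mm from the middle; nothing stands within 20 mm of it, also when the posts have come through.
- end_right (a point): The same spot at the board's right (-y) end.
- hob: Opened portable induction hob, black shell 300 (x) x 270 (y) x 56 mm with copper coil, fan and heat sink, standing fast on the worktop. Origin: centre of its underside; x to its rear, z up. Shell wall 4 mm thick, rim 56 mm up. A grey carrier 86 x 150 mm with four white snap posts lies right behind the front wall, its centre 95 mm in front of the origin.
- board_place (a point): Centre of the board's underside when home (axes as the hob's), drawn for the lowest trim, 30 mm above the worktop. To meet the glass, the carrier slides on two screws; a push of 3 to 5 N, less than any barb needs, moves it down to its stop. At the start it stands 0 to 5 mm above the stop, and the stop is trimmed 0 to 6 mm above the lowest, differently on each hob; neither is measured, both can be felt.
- post_fl (a point): Front left snap post (front: robot's side, left: +y), on its axis at its seat, for the lowest trim with the carrier down. Seat 15.6 mm wide; above it a core 8.6 mm thick whose tip, 15.4 mm above the seat, tapers to 2.4 mm; two sprung barbs, 13.6 mm over both, 3.4 mm above the seat, that yield as the hole is pressed over them and spring out above the board.
- post_fr (a point): Front right post, likewise. One post takes about 4 to 7 N to click through, the two of one end together about 8 to 13 N, all four at once more than the 18 N allowed. The force drops at the click and rises steeply when the board meets the hard seats. A board merely laid on the posts rests on the barbs' ramps, its underside about 8 mm above the seats.
- post_rl (a point): Rear left post, likewise.
- post_rr (a point): Rear right post, likewise.
- hole_fl (a point): Centre of the board's front left hole, at the underside.
- hole_fr (a point): Centre of the board's front right hole, at the underside.
- hole_rl (a point): Centre of the board's rear left hole, at the underside.
- hole_rr (a point): Centre of the board's rear right hole, at the underside.
- barb_fl (a joint): How far the rear barb of the front left post is pressed in, m: 0 sprung out, about 0.0018 while it is squeezed in a hole; it springs back to 0 with the click.
- barb_fr (a joint): How far the rear barb of the front right post is pressed in, m: 0 sprung out, about 0.0018 while it is squeezed in a hole; it springs back to 0 with the click.
- barb_rl (a joint): How far the rear barb of the rear left post is pressed in, m: 0 sprung out, about 0.0018 while it is squeezed in a hole; it springs back to 0 with the click.
- barb_rr (a joint): How far the rear barb of the rear right post is pressed in, m: 0 sprung out, about 0.0018 while it is squeezed in a hole; it springs back to 0 with the click.
- dish: White oblong dish 74 x 118 x 36 mm with the hob's screws in it, on the other side of the hob. Bystander; origin under its centre.
There are look-alikes about, which are no part of the job. There is more than one size of the board; the job needs the larger.

How it is judged:
By the outcome, as a careful person would: the job done as asked, in the order asked, and still so for the second after the job is handed in, with the robot touching nothing.
It also fails if it takes over 58 s, if anything falls off the work surface, if the arm or the gripper's body presses on something with over 40 N, if the wrist force passes 120 N, or if a joint passes its speed limit or range.

## Working session

There is one attempt and no reset: what is moved stays moved. The work goes in short steps, Python scripts to look and compute and a shell command to move; the robot and the scene stay as the last step left them, time stands still between calls to the robot, and variables do not carry over. Pictures are saved under pics/ and viewed, about 8 in all and at most 12, crops included, and the job is handed in when it is done.

```bash
ls; mkdir -p pics; python3 - <<'E'
from cell import *
import cv2,numpy as np
s=observe();print({k:np.round(v,3).tolist() for k,v in s.items()})
for n in ["scene","side","wrist"]:
    c=camera_info(n);print(n,np.round(c["camera_matrix"],1).tolist(),c["k1"],np.round(c["world_to_cam"],3).tolist())
    cv2.imwrite(f"pics/{n}0.png",grab_frame(n)[:,:,::-1])
E
```

```text
pics
{'time': 0.0, 'joint_positions': [-1.346, 0.334, 0.04, 1.466, -0.013, 1.343, -0.058], 'dq': [0.0, 0.001, 0.002, -0.001, -0.0, 0.001, 0.0], 'effort': [-0.0, -65.857, 1.365, -40.556, 0.017, 0.013, 0.0], 'position': [0.207, 0.616, 0.23], 'tool_rot': [[-0.948, 0.318, -0.0], [0.318, 0.948, -0.002], [-0.0, -0.002, -1.0]], 'wrist_force': [-0.293, 0.065, 0.193], 'ft_torque': [0.024, -0.026, 0.001], 'grip_width': 0.085}
scene [[479.6, 0.0, 317.8], [0.0, 479.6, 198.7], [0.0, 0.0, 1.0]] -0.14981135536910278 [[-0.501, -0.865, -0.015, 0.104], [0.342, -0.214, 0.915, -0.246], [-0.795, 0.453, 0.403, -1.494], [0.0, 0.0, 0.0, 1.0]]
side [[368.3, 0.0, 319.9], [0.0, 368.3, 196.0], [0.0, 0.0, 1.0]] 0.014291899730519909 [[0.828, -0.56, -0.008, -0.502], [0.215, 0.304, 0.928, -0.11], [-0.517, -0.771, 0.373, -1.521], [0.0, 0.0, 0.0, 1.0]]
wrist [[356.1, 0.0, 321.9], [0.0, 356.1, 199.3], [0.0, 0.0, 1.0]] -0.0121047771429428 [[0.318, 0.948, -0.002, -0.649], [-0.904, 0.302, -0.304, 0.04], [-0.287, 0.098, 0.953, -0.381], [0.0, 0.0, 0.0, 1.0]]
```

View pics/scene0.png

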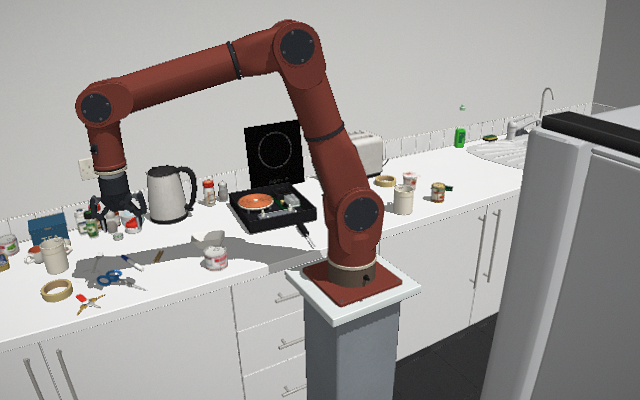

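View pics/side0.png

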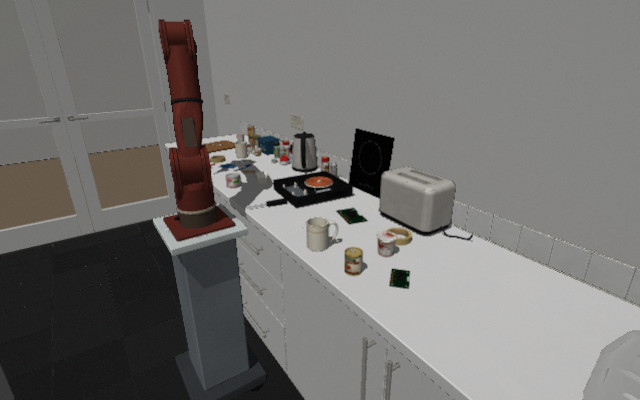

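The side view shows the hob at about (312,188) and two green boards, A at (351,215) right of the hob and B at (400,278) farther off. I'll work out their positions and compare their sizes in one crop.

```bash
cat > h.py <<'E'
import numpy as np,cv2
from cell import *
def ray(n,uv,c=None):
    c=c or camera_info(n);K=np.array(c["camera_matrix"]);T=np.array(c["world_to_cam"])
    uv=np.atleast_2d(np.array(uv,float))
    p=cv2.undistortPoints(uv[:,None],K,np.array([c["k1"],0,0,0]))[:,0]
    d=np.c_[p[:,0],-p[:,1],-np.ones(len(p))]@T[:3,:3]
    return -T[:3,:3].T@T[:3,3],d
def onz(n,uv,z,c=None):
    o,d=ray(n,uv,c);return o+d*((z-o[2])/d[:,2])[:,None]
def proj(n,P,c=None):
    c=c or camera_info(n);K=np.array(c["camera_matrix"]);T=np.array(c["world_to_cam"])
    q=np.atleast_2d(P)@T[:3,:3].T+T[:3,3];x=np.c_[q[:,0],-q[:,1]]/-q[:,2:]
    x=x*(1+c["k1"]*(x**2).sum(1))[:,None];return x@K[:2,:2].T+K[:2,2]
E
python3 - <<'E'
from h import *
im=cv2.imread("pics/side0.png")
hsv=cv2.cvtColor(im,cv2.COLOR_BGR2HSV)
m=cv2.inRange(hsv,(40,60,15),(90,255,160));m=cv2.morphologyEx(m,cv2.MORPH_CLOSE,np.ones((7,7)))
for c in cv2.findContours(m,0,2)[0]:
    if cv2.contourArea(c)<60: continue
    P=onz("side",c[:,0],0.003)[:,:2].astype(np.float32)
    print(cv2.boundingRect(c),np.round(cv2.minAreaRect(P*1000),1) if 0 else cv2.minAreaRect(P*1000))
print(onz("side",[(250,180),(352,190),(285,207),(331,173)],0.056).round(3))
cr=cv2.resize(im[140:300,260:440],None,fx=4,fy=3.75*1.0,interpolation=2)
cr=cv2.resize(im[150:300,240:440],None,fx=4,fy=4,interpolation=2);cv2.imwrite("pics/c1.png",cr)
E
```

```text
(390, 269, 19, 19) ((392.41766357421875, -755.4949951171875), (91.59536743164062, 53.4319953918457), 40.949737548828125)
(338, 209, 29, 15) ((556.3583374023438, -310.14617919921875), (132.96470642089844, 78.11494445800781), 75.97142028808594)
[[ 0.332  0.219  0.056]
 [ 0.66  -0.184  0.056]
 [ 0.311 -0.178  0.056]
 [ 0.727  0.075  0.056]]
```

View pics/c1.png

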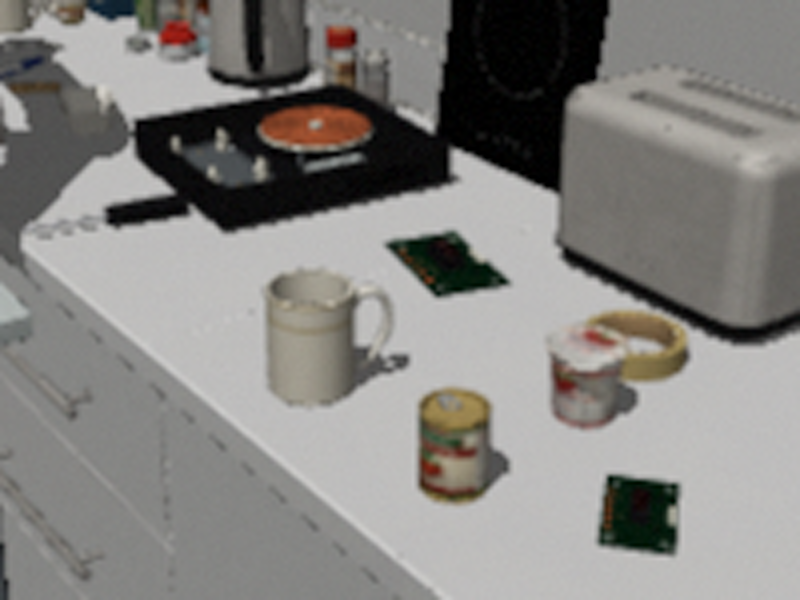

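A (351,215) measures about 133×78 mm, so it's the large board. B (400,278) is about 92×53 mm, so it's the small look-alike. The crop confirms this: A lies right beside the hob with its copper pads to the front-left and the connector at the rear. I'll move over it for a close look.

```bash
python3 -m crank '[[[-190,-103,-120],[0,0,3.6],0],[[-378,-206,-120],[0,0,7.2],0],[[-378,-206,-120],[0,0,7.2],0],[[-378,-206,-120],[0,0,7.2],0],[[-378,-206,-120],[0,0,7.2],0],[[-378,-206,-120],[0,0,7.2],0],[[-378,-206,-120],[0,0,7.2],0],[[-378,-206,-120],[0,0,7.2],0],[[-378,-206,-120],[0,0,7.2],0],[[-378,-206,-120],[0,0,7.2],0]]'; python3 -c "
from cell import *
s=observe();print(s['position'],s['tool_rot'])"
```

```text
time: 0.98
position: [0.4797, 0.321, 0.3437]
tool_rot: [[-0.58, 0.815, -0.0], [0.815, 0.58, -0.001], [-0.001, -0.001, -1.0]]
wrist_force: [0.4, 0.9, -0.1]
grip_width: 0.0853
[0.47973074 0.3210321  0.34372876] [[-5.80078525e-01  8.14560486e-01 -3.46407570e-04]
 [ 8.14560289e-01  5.80077933e-01 -1.06175784e-03]
 [-6.63922596e-04 -8.98072773e-04 -9.99999376e-01]]
```

```bash
python3 -m crank '[[[-414,-246,-16],[0,0,7.1],0],[[-414,-246,-16],[0,0,7.1],0],[[-414,-246,-16],[0,0,7.1],0],[[-414,-246,-16],[0,0,7.1],0],[[-414,-246,-16],[0,0,7.1],0],[[-414,-246,-16],[0,0,7.1],0],[[-414,-246,-16],[0,0,7.1],0],[[-414,-246,-16],[0,0,7.1],0],[[-414,-246,-16],[0,0,7.1],0],[[-414,-246,-16],[0,0,7.1],0]]';  python3 -m crank '[[[-60,0,0],[0,0,0],0],[[-60,0,0],[0,0,0],0],[[-60,0,0],[0,0,0],0],[[-60,0,0],[0,0,0],0]]'; python3 - <<'E'
from h import *
import pickle
c=camera_info("wrist");im=grab_frame("wrist")[:,:,::-1]
pickle.dump(c,open("w1.pkl","wb"));cv2.imwrite("pics/w1.png",im)
E
```

```text
time: 1.82
position: [0.5134, -0.0942, 0.3581]
tool_rot: [[0.001, 1.0, 0.0], [1.0, -0.001, -0.0], [-0.0, 0.0, -1.0]]
wrist_force: [1.5, 0.2, -0.3]
grip_width: 0.0856
time: 2.15
position: [0.5129, -0.1556, 0.3579]
tool_rot: [[0.004, 1.0, -0.0], [1.0, -0.004, -0.0], [-0.0, -0.0, -1.0]]
wrist_force: [0.3, 1.1, 0.6]
grip_width: 0.0852
```

View pics/w1.png

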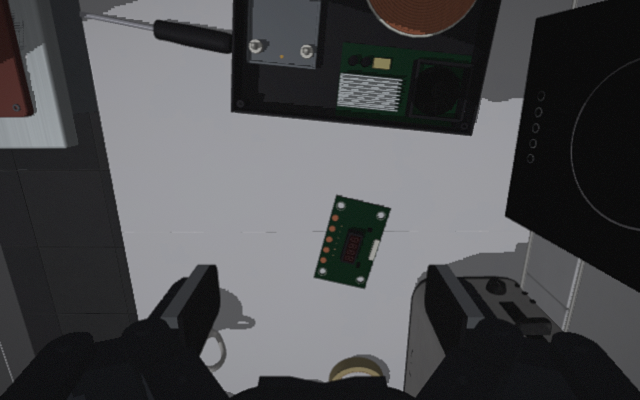

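Wrist view: the board's centre is at about (353,242), pads on its left (front) side, connector on the right. The hob's right posts are at (257,46) and (307,51). I'll take a second view over the carrier to get all four posts.

```bash
python3 -m crank '[[[160,-70,0],[0,0,0],0],[[160,-70,0],[0,0,0],0],[[160,-70,0],[0,0,0],0],[[160,-70,0],[0,0,0],0],[[160,-70,0],[0,0,0],0],[[160,-70,0],[0,0,0],0],[[160,-70,0],[0,0,0],0]]'; python3 - <<'E'
from h import *
import pickle
c=camera_info("wrist");im=grab_frame("wrist")[:,:,::-1]
pickle.dump(c,open("w2.pkl","wb"));cv2.imwrite("pics/w2.png",im)
c1=pickle.load(open("w1.pkl","rb"));im=cv2.imread("pics/w1.png")
m=cv2.inRange(cv2.cvtColor(im,cv2.COLOR_BGR2HSV),(40,60,10),(90,255,200));m[:180]=0;m[300:]=0
m=cv2.morphologyEx(m,cv2.MORPH_CLOSE,np.ones((11,11)))
k=max(cv2.findContours(m,0,2)[0],key=cv2.contourArea)
P=onz("wrist",k[:,0],0.003,c1)[:,:2].astype(np.float32)*1000
print(cv2.boundingRect(k),cv2.minAreaRect(P))
print(onz("wrist",[(341,205),(381,214),(322,270),(361,280)],0.003,c1).round(4))
E
```

```text
time: 2.78
position: [0.4432, 0.0075, 0.358]
tool_rot: [[-0.003, 1.0, 0.0], [1.0, 0.003, -0.0], [-0.0, 0.0, -1.0]]
wrist_force: [0.5, -0.5, -0.1]
grip_width: 0.0857
(315, 196, 75, 92) ((555.7528686523438, -308.1630554199219), (138.25367736816406, 81.2740707397461), 75.63494110107422)
[[ 0.5402 -0.246   0.003 ]
 [ 0.6    -0.2603  0.003 ]
 [ 0.5117 -0.3536  0.003 ]
 [ 0.5735 -0.3716  0.003 ]]
```

View pics/w2.png

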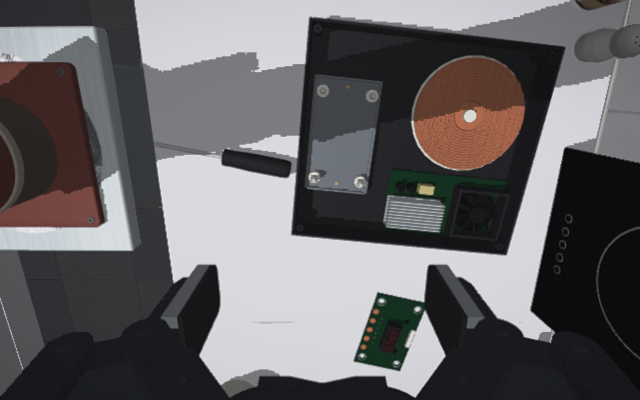

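All four posts are in view: fl (323,91), rl (372,97), fr (314,177), rr (360,183). Next I'll fit the hob rim (56 mm up, outline clean) and find the post tips.

```bash
python3 - <<'E'
from h import *
import pickle
c=pickle.load(open("w2.pkl","rb"));im=cv2.imread("pics/w2.png")
c1=pickle.load(open("w1.pkl","rb"));im1=cv2.imread("pics/w1.png")
def hob(P4,z):
    r=cv2.minAreaRect(P4);return r
for thr in (50,60,70):
    g=im.max(2)
    m=(g<thr).astype(np.uint8)*255;m[262:]=0;m[:,:285]=0;m[:10]=0;
    poly=np.array([(300,8),(572,40),(513,260),(284,242)]);pm=np.zeros_like(m);cv2.fillPoly(pm,[poly],255);m&=pm
    m=cv2.morphologyEx(m,cv2.MORPH_CLOSE,np.ones((5,5)));m=cv2.morphologyEx(m,cv2.MORPH_OPEN,np.ones((5,5)))
    k=max(cv2.findContours(m,0,1)[0],key=cv2.contourArea)
    hull=cv2.convexHull(k)
    P=onz("wrist",hull[:,0],0.056,c)[:,:2].astype(np.float32)*1000
    print(thr,cv2.minAreaRect(P))
def tips(im,c,boxes):
    out=[]
    for u,v in boxes:
        p=im[v-10:v+11,u-10:u+11].astype(int)
        w=np.clip(p.min(2)-150,0,None)
        yy,xx=np.mgrid[-10:11,-10:11];out.append((u+(w*xx).sum()/w.sum(),v+(w*yy).sum()/w.sum()))
    return np.array(out)
t2=tips(im,c,[(323,91),(372,97),(314,177),(360,183)])
t1=tips(im1,c1,[(257,46),(307,51)])
print(t2,t1)
for z in (.045,.05,.055): print(z,onz("wrist",t2,z,c)[:,:2].round(4).tolist(),onz("wrist",t1,z,c1)[:,:2].round(4).tolist())
a=cv2.resize(im[60:205,290:400],None,fx=4,fy=4,interpolation=2);b=cv2.resize(im1[20:70,235:330],None,fx=4,fy=4,interpolation=2)
o=np.zeros((580,830,3),np.uint8);o[:,:440]=a;o[:200,445:825]=b;cv2.imwrite("pics/c2.png",cv2.resize(o,(800,559)))
E
```

```text
50 ((563.1362915039062, 12.472564697265625), (267.36114501953125, 298.4818115234375), 84.2841567993164)
60 ((563.1170654296875, 12.406280517578125), (267.9640197753906, 298.5960998535156), 84.30433654785156)
70 ((563.3663940429688, 12.21099853515625), (268.2532958984375, 299.2364501953125), 84.36793518066406)
[[         nan          nan]
 [         nan          nan]
 [312.80981257 175.92888644]
 [357.92055085 181.14618644]] [[254.58015267  49.32824427]
 [305.51908397  53.77099237]]
0.045 [[nan, nan], [nan, nan], [0.4309, -0.028], [0.4906, -0.0349]] [[0.4327, -0.036], [0.4932, -0.0412]]
0.05 [[nan, nan], [nan, nan], [0.431, -0.0268], [0.4901, -0.0336]] [[0.4335, -0.0365], [0.4934, -0.0416]]
0.055 [[nan, nan], [nan, nan], [0.4311, -0.0255], [0.4895, -0.0323]] [[0.4344, -0.0369], [0.4936, -0.042]]<stdin>:21: RuntimeWarning: invalid value encountered in scalar divide
```

View pics/c2.png

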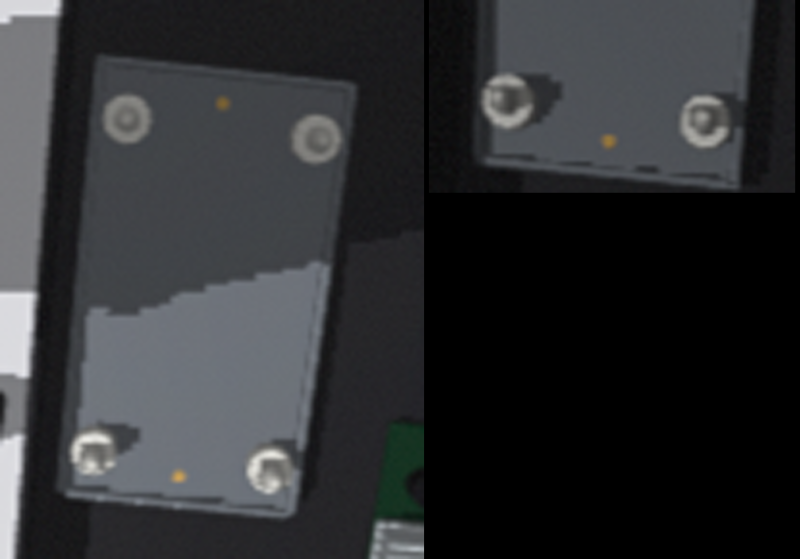

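The crop shows the seat discs clearly. I'll compare the seat centroids from both views with the carrier position predicted from the rim.

```bash
python3 - <<'E'
from h import *
import pickle
c=pickle.load(open("w2.pkl","rb"));c1=pickle.load(open("w1.pkl","rb"))
s2=[(322.9,90.9),(372,95.8),(313.9,177.2),(360,181.6)];s1=[(255,46.2),(306.3,51.4)]
yaw=-.0995;R=np.array([[np.cos(yaw),-np.sin(yaw)],[np.sin(yaw),np.cos(yaw)]])
H=np.array([.5632,.0124])
L=np.array([(-31,56),(31,56),(-31,-56),(31,-56)])/1000
C=H+R@[-.095,0];print("place",C);print((C+L@R.T).round(4).tolist())
for z in (.03,.035,.04,.045):
  a=onz("wrist",s2,z,c)[:,:2];print(z,a.round(4).tolist(),a.mean(0).round(4),onz("wrist",s1,z,c1)[:,:2].round(4).tolist())
# board: hole centres already; gripper plan
E
```

```text
place [0.46866987 0.02183691]
[[0.4434, 0.0806], [0.5051, 0.0745], [0.4323, -0.0308], [0.494, -0.037]]
0.03 [[0.4438, 0.0793], [0.5063, 0.0735], [0.4319, -0.0335], [0.495, -0.0395]] [0.4693 0.0199] [[0.4307, -0.0311], [0.4935, -0.0373]]
0.035 [[0.4438, 0.0793], [0.5057, 0.0736], [0.4321, -0.0322], [0.4945, -0.0382]] [0.469  0.0206] [[0.4316, -0.0316], [0.4937, -0.0377]]
0.04 [[0.4438, 0.0794], [0.505, 0.0738], [0.4322, -0.031], [0.4939, -0.0369]] [0.4687 0.0213] [[0.4325, -0.0321], [0.4939, -0.0382]]
0.045 [[0.4437, 0.0795], [0.5043, 0.0739], [0.4323, -0.0297], [0.4934, -0.0355]] [0.4684 0.022 ] [[0.4334, -0.0326], [0.4941, -0.0386]]
```

Rim and seats agree: the board's place is about (0.4687, 0.0213) at yaw −0.10. The board centre is about (0.556, −0.308) at yaw −14.6°. Moving above the board.

```bash
python3 -m crank '[[[-316,112,100],[0,0,2.94],90],[[-316,112,200],[0,0,2.94],90],[[-316,112,258],[0,0,2.94],90],[[-316,112,258],[0,0,2.94],90],[[-316,112,258],[0,0,2.94],90],[[-316,112,258],[0,0,2.94],90],[[-316,112,258],[0,0,2.94],90],[[-316,112,258],[0,0,2.94],90],[[-316,112,258],[0,0,2.94],90],[[-316,112,258],[0,0,2.94],90]]';  python3 -m crank '[[[0,0,0],[0,0,0],90],[[0,0,0],[0,0,0],90]]'
python3 - <<'E'
from h import *
import pickle
s=observe();c=camera_info("wrist");im=grab_frame("wrist")[:,:,::-1]
pickle.dump((c,s),open("w3.pkl","wb"));cv2.imwrite("pics/w3.png",im)
print(s["position"],np.degrees(np.arctan2(s["tool_rot"][1,1],s["tool_rot"][0,1])))
E
```

```text
time: 3.67
position: [0.5531, -0.3057, 0.1044]
tool_rot: [[0.254, 0.967, -0.001], [0.967, -0.254, -0.002], [-0.002, -0.0, -1.0]]
wrist_force: [0.2, 1.5, 1.8]
grip_width: 0.0552
time: 3.83
position: [0.5507, -0.3092, 0.1017]
tool_rot: [[0.259, 0.966, -0.007], [0.966, -0.259, -0.004], [-0.005, -0.006, -1.0]]
wrist_force: [0.3, 1.0, 0.5]
grip_width: 0.0554
[ 0.55071783 -0.30916582  0.10167796] -15.014298769058538
```

View pics/w3.png

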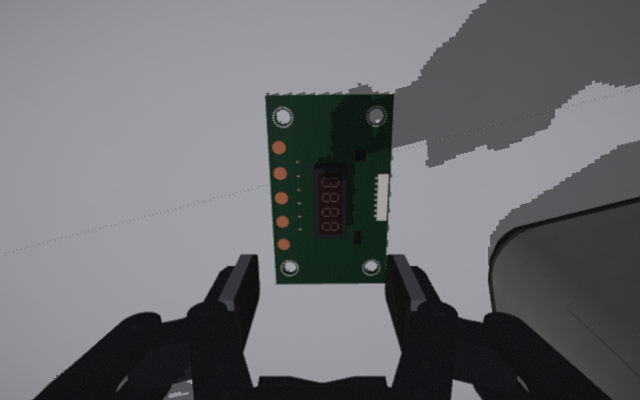

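Close view: the holes are at (283,117), (376,116), (290,268) and (371,267), and the display face is at about (331,202). Refining the grasp.

```bash
python3 - <<'E'
from h import *
import pickle
c,s=pickle.load(open("w3.pkl","rb"))
h=onz("wrist",[(283,117),(376,116),(290,268),(371,267)],.002,c);d=onz("wrist",[(317,169),(346,169),(345,237),(317,237)],.019,c)
print(h.round(4).tolist(),h.mean(0),d.round(4).tolist(),d.mean(0))
y=h[0]+h[1]-h[2]-h[3];x=h[1]+h[3]-h[0]-h[2]
print(np.degrees([np.arctan2(-y[0],y[1]),np.arctan2(x[1],x[0])]),np.linalg.norm(x)/2,np.linalg.norm(y)/2)
s=observe();print(s["position"],s["tool_rot"].round(4).tolist())
C=np.r_[h.mean(0)[:2],.008]
print("shift mm",1000*s["tool_rot"].T@(C-s["position"]))
E
```

```text
[[0.5396, -0.2467, 0.002], [0.5998, -0.2621, 0.002], [0.5118, -0.3565, 0.002], [0.572, -0.3715, 0.002]] [ 0.55578908 -0.30920055  0.002     ] [[0.5536, -0.2831, 0.019], [0.5718, -0.288, 0.019], [0.5597, -0.3345, 0.019], [0.5409, -0.3296, 0.019]] [ 0.55649289 -0.30879362  0.019     ]
[-14.23034302 -14.18182701] 0.062056776401504414 0.11307694762435863
[ 0.551974   -0.30758626  0.10350295] [[0.2571, 0.9664, -0.0036], [0.9664, -0.2571, -0.003], [-0.0038, -0.0027, -1.0]]
shift mm [-0.21774601  4.36149122 95.4929522 ]
```

```bash
python3 -m crank '[[[0,4.4,40],[0,0,-0.14],90],[[0,4.4,75],[0,0,-0.14],90],[[0,4.4,85],[0,0,-0.14],90],[[0,4.4,85],[0,0,-0.14],90],[[0,4.4,85],[0,0,-0.14],90],[[0,4.4,85],[0,0,-0.14],90]]';python3 -c "
from h import *
s=observe();print(s['position'],s['tool_rot'].round(4).tolist(),1000*s['tool_rot'].T@(np.array([.556,-.309,.007])-s['position']))"
```

```text
time: 4.38
position: [0.5574, -0.3095, 0.0214]
tool_rot: [[0.245, 0.97, -0.0], [0.97, -0.245, -0.004], [-0.004, 0.001, -1.0]]
wrist_force: [-0.4, -0.1, 0.5]
grip_width: 0.0551
[ 0.55740459 -0.30945201  0.02135854] [[0.2449, 0.9696, -0.0002], [0.9695, -0.2449, -0.0042], [-0.0041, 0.0009, -1.0]] [ 0.15266702 -1.48492287 14.35675969]
```

```bash
python3 -m crank '[[[0,-1.5,8],[0,0,0],90],[[0,-1.5,14],[0,0,0],90],[[0,-1.5,14.3],[0,0,0],90],[[0,-1.5,14.3],[0,0,0],90]]'; python3 -m crank '[[[0,0,0],[0,0,0],255],[[0,0,0],[0,0,0],255],[[0,0,0],[0,0,0],255],[[0,0,0],[0,0,0],255],[[0,0,0],[0,0,0],255],[[0,0,0],[0,0,0],255],[[0,0,0],[0,0,0],255]]'
```

```text
time: 4.72
position: [0.5558, -0.3089, 0.007]
tool_rot: [[0.245, 0.97, -0.0], [0.97, -0.245, -0.004], [-0.004, 0.001, -1.0]]
wrist_force: [0.2, 0.2, 0.2]
grip_width: 0.0553
time: 5.3
position: [0.5561, -0.3092, 0.0074]
tool_rot: [[0.245, 0.97, 0.0], [0.97, -0.245, -0.004], [-0.004, 0.001, -1.0]]
wrist_force: [-0.7, 0.1, 5.3]
grip_width: 0.0201
```

Gripped at 20 mm opening. Lift to clear the rim, then check the grasp.

```bash
python3 -m crank '[[[0,0,-20],[0,0,0],255],[[0,0,-50],[0,0,0],255],[[0,0,-90],[0,0,0],255],[[0,0,-130],[0,0,0],255],[[0,0,-130],[0,0,0],255],[[0,0,-130],[0,0,0],255],[[0,0,-130],[0,0,0],255]]'
python3 - <<'E'
from h import *
import pickle
s=observe();c=camera_info("wrist");im=grab_frame("wrist")[:,:,::-1]
pickle.dump((c,s),open("w4.pkl","wb"));cv2.imwrite("pics/w4.png",im)
print(s["position"],s["grip_width"],s["wrist_force"],s["ft_torque"])
cv2.imwrite("pics/c4.png",im[40:340,160:480])
T=s["tool_rot"];C=np.array([.4687,.0213,.12]);print(1000*T.T@(C-s["position"]))
E
```

```text
time: 5.88
position: [0.5556, -0.3079, 0.1363]
tool_rot: [[0.245, 0.97, -0.001], [0.97, -0.245, -0.003], [-0.003, -0.0, -1.0]]
wrist_force: [0.9, 0.5, -3.9]
grip_width: 0.0201
[ 0.5556233  -0.30793807  0.13626705] 0.02013478552402532 [ 0.88270906  0.46458873 -3.93811052] [0.03898694 0.00413126 0.03852507]
[ 298.03349864 -164.80228115   15.30438958]
```

View pics/c4.png

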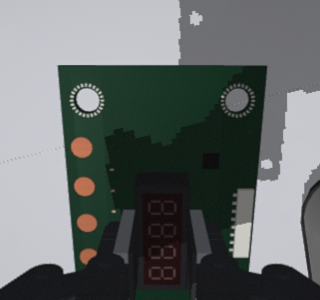

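The board is held straight, with the left holes at full-image (248,140) and (397,140). I'll work out the board's offset in the tool frame.

```bash
python3 - <<'E'
from h import *
import pickle
c,s=pickle.load(open("w4.pkl","rb"));im=cv2.imread("pics/w4.png")
g=cv2.cvtColor(im,cv2.COLOR_BGR2HSV)
T=s["tool_rot"];z=s["position"][2]-.0044
q=[]
for u,v in [(248,140),(397,140)]:
    m=((g[v-22:v+23,u-22:u+23,1]<60)).astype(np.uint8)
    n,l,st,ce=cv2.connectedComponentsWithStats(m);i=l[22,22];print(st[i],ce[i]);q.append((u-22+ce[i][0],v-22+ce[i][1]))
P=onz("wrist",q,z,c);print(q,1000*(P-s["position"])@T)
E
```

```text
[  3   5  36  35 909] [20.88448845 21.68756876]
[  5   5  36  36 883] [21.9603624  21.78029445]
[(np.float64(246.88448844884488), np.float64(139.6875687568757)), (np.float64(396.960362400906), np.float64(139.78029445073614))] [[ 56.67138328 -31.35711875   4.21695618]
 [ 56.66627609  30.83540271   4.21390391]]
```

```bash
python3 -m crank '[[[15,-8,5],[0,0,-0.1],255],[[45,-25,10],[0,0,-0.3],255],[[85,-47,15],[0,0,-0.6],255],[[125,-70,15],[0,0,-0.9],255],[[165,-93,15],[0,0,-1.2],255],[[205,-115,15],[0,0,-1.4],255],[[240,-135,15],[0,0,-1.6],255],[[270,-150,15],[0,0,-1.7],255],[[290,-161,15],[0,0,-1.7],255],[[298,-165,15],[0,0,-1.7],255]]'; python3 -m crank '[[[0,0,0],[0,0,0],255],[[0,0,0],[0,0,0],255]]'
cat > st.py <<'E'
from h import *
s=observe();T=s["tool_rot"];p=s["position"]
print("t",round(s["time"],2),"p",p.round(4),"yaw",np.degrees(np.arctan2(T[1,1],T[0,1])).round(2),"z",T[:,2].round(4),"w",round(s["grip_width"],4),"F",s["wrist_force"].round(1),"M",s["ft_torque"].round(2))
print("shift xy mm",(1000*T.T@(np.array([.4687,.0208,p[2]])-p)).round(1))
E
python3 st.py
```

```text
time: 6.77
position: [0.4655, 0.0268, 0.1182]
tool_rot: [[0.092, 0.996, -0.006], [0.996, -0.092, -0.002], [-0.003, -0.005, -1.0]]
wrist_force: [0.4, -0.4, -3.0]
grip_width: 0.0206
time: 6.93
position: [0.4644, 0.0273, 0.1171]
tool_rot: [[0.09, 0.996, -0.008], [0.996, -0.09, -0.003], [-0.003, -0.007, -1.0]]
wrist_force: [-0.2, -1.1, -2.0]
grip_width: 0.0203
t 6.93 p [0.4644 0.0273 0.1171] yaw -5.15 z [-0.0078 -0.0028 -1.    ] w 0.0203 F [-0.2 -1.1 -2. ] M [-0.06 -0.06  0.06]
shift xy mm [-6.1  4.9 -0. ]
```

```bash
python3 -m crank '[[[-3,2.5,15],[0,0,0],255],[[-6.1,4.9,30],[-0.05,0,0.11],255],[[-6.1,4.9,34],[-0.09,0,0.11],255],[[-6.1,4.9,34],[-0.09,0,0.11],255],[[-6.1,4.9,34],[-0.09,0,0.11],255],[[-6.1,4.9,34],[-0.09,0,0.11],255]]' >/dev/null; python3 st.py; python3 - <<'E'
from h import *
import pickle
s=observe();c=camera_info("wrist");im=grab_frame("wrist")[:,:,::-1]
pickle.dump((c,s),open("w5.pkl","wb"));cv2.imwrite("pics/w5.png",im)
a=im[60:220,200:450];cv2.imwrite("pics/c5.png",cv2.resize(cv2.convertScaleAbs(a,alpha=1.6),None,fx=3,fy=3,interpolation=2))
E
```

```text
t 7.43 p [0.4689 0.0202 0.0836] yaw -5.74 z [ 5.0e-04 -3.6e-03 -1.0e+00] w 0.0205 F [-0.4  0.  -1.5] M [ 0.03 -0.06 -0.  ]
shift xy mm [ 0.6 -0.2 -0. ]
```

View pics/c5.png

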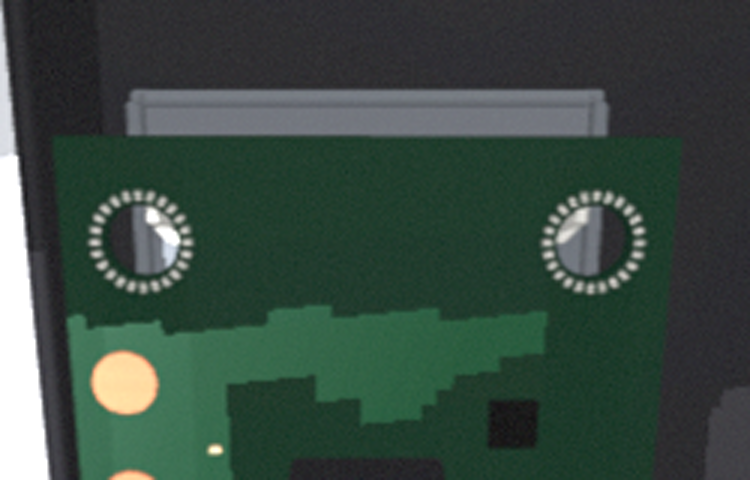

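The posts show through both left holes, at crop (155,222) and (575,228), symmetric in x. I'll check the y offset by projecting the predicted posts.

```bash
python3 - <<'E'
from h import *
import pickle
c,s=pickle.load(open("w5.pkl","rb"))
a=-.0995;R=np.array([[np.cos(a),-np.sin(a)],[np.sin(a),np.cos(a)]])
C=np.array([.4687,.0213])
for n,l in (("fl",(-.031,.056)),("rl",(.031,.056))):
  q=C+R@l
  for z in (.033,.040,.050,.055): 
    u=proj("wrist",np.r_[q,z],c)[0];print(n,z,((u-[200,60])*3).round(0))
# carrier left edge, 75 mm at carrier height
for z in (.03,.035,.04): print([((proj("wrist",np.r_[C+R@[x,.075],z],c)[0]-[200,60])*3).round(0) for x in(-.043,.043)])
E
```

```text
fl 0.033 [193. 199.]
fl 0.04 [186. 203.]
fl 0.05 [176. 211.]
fl 0.055 [171. 214.]
rl 0.033 [539. 199.]
rl 0.04 [545. 203.]
rl 0.05 [554. 210.]
rl 0.055 [560. 214.]
[array([122.,  88.]), array([609.,  88.])]
[array([116.,  88.]), array([615.,  88.])]
[array([109.,  89.]), array([622.,  89.])]
```

The prediction matches to about 0.5 mm. Descending, then feeling for contact.

```bash
python3 -m crank '[[[0.6,-0.2,8],[0,0,0],255],[[0.6,-0.2,18],[0,0,0],255],[[0.6,-0.2,20],[0,0,0],255],[[0.6,-0.2,20],[0,0,0],255],[[0.6,-0.2,20],[0,0,0],255]]' >/dev/null; python3 st.py; python3 -m crank '[[[0,0,1],[0,0,0],255],[[0,0,2],[0,0,0],255],[[0,0,2],[0,0,0],255]]' >/dev/null; python3 st.py;  python3 -m crank '[[[0,0,1],[0,0,0],255],[[0,0,2],[0,0,0],255],[[0,0,2],[0,0,0],255]]' >/dev/null; python3 st.py
```

```text
t 7.9 p [0.4685 0.0209 0.0634] yaw -5.72 z [ 0.     -0.0039 -1.    ] w 0.0202 F [-1.   1.1 -2.1] M [ 0.01  0.01 -0.  ]
shift xy mm [-0.1  0.2  0. ]
t 8.15 p [0.4686 0.0209 0.0613] yaw -5.72 z [ 1.0e-04 -3.8e-03 -1.0e+00] w 0.0203 F [-0.5  1.  -2.2] M [ 0.01  0.   -0.03]
shift xy mm [-0.1  0.2  0. ]
t 8.4 p [0.4684 0.0209 0.0592] yaw -5.72 z [-1.0e-04 -3.8e-03 -1.0e+00] w 0.0204 F [-0.3  1.2 -2.5] M [-0.07 -0.02 -0.01]
shift xy mm [-0.1  0.3  0. ]
```

```bash
python3 -m crank '[[[0,0,1],[0,0,0],255],[[0,0,2],[0,0,0],255],[[0,0,2],[0,0,0],255]]' >/dev/null; python3 st.py|head -1; python3 -m crank '[[[0,0,1],[0,0,0],255],[[0,0,2],[0,0,0],255],[[0,0,2],[0,0,0],255]]' >/dev/null; python3 st.py|head -1
```

```text
t 8.65 p [0.4683 0.0209 0.057 ] yaw -5.71 z [-3.0e-04 -3.9e-03 -1.0e+00] w 0.0203 F [-0.6 -0.6 -1.8] M [ 0.02 -0.01 -0.05]
t 8.9 p [0.4685 0.0208 0.0549] yaw -5.72 z [ 1.e-04 -4.e-03 -1.e+00] w 0.0202 F [ 0.6 -1.  -3. ] M [-0.05 -0.22 -0.02]
```

```bash
python3 -m crank '[[[0,0,1],[0,0,0],255],[[0,0,1.5],[0,0,0],255],[[0,0,1.5],[0,0,0],255]]' >/dev/null; python3 st.py
```

```text
t 9.15 p [0.4688 0.0208 0.0535] yaw -5.72 z [ 5.0e-04 -4.1e-03 -1.0e+00] w 0.0207 F [ 1.2 -0.7 -0.7] M [-0.09 -0.23 -0.02]
shift xy mm [ 0.  -0.1 -0. ]
```

```bash
python3 -m crank '[[[0,0,1],[0,0,0],255],[[0,0,1],[0,0,0],255]]' >/dev/null; python3 st.py|head -1;python3 -m crank '[[[0,0,1],[0,0,0],255],[[0,0,1],[0,0,0],255]]' >/dev/null; python3 st.py
```

```text
t 9.32 p [0.469  0.0207 0.0526] yaw -5.72 z [ 8.0e-04 -4.1e-03 -1.0e+00] w 0.0202 F [0.3 0.6 0.7] M [-0.1  -0.11 -0.02]
t 9.48 p [0.4689 0.0207 0.0515] yaw -5.73 z [ 7.e-04 -4.e-03 -1.e+00] w 0.0206 F [-1.  -1.1  0.5] M [-0.15 -0.08  0.06]
shift xy mm [ 0.1 -0.2 -0. ]
```

```bash
for i in 1; do :; done; python3 -m crank '[[[0,0,1],[0,0,0],255],[[0,0,1],[0,0,0],255]]' >/dev/null; python3 st.py|head -1;python3 -m crank '[[[0,0,1],[0,0,0],255],[[0,0,1],[0,0,0],255]]' >/dev/null; python3 st.py|head -1; python3 -m crank '[[[0,0,1],[0,0,0],255],[[0,0,1],[0,0,0],255]]' >/dev/null; python3 st.py|head -1
```

```text
t 9.65 p [0.469  0.0207 0.0504] yaw -5.72 z [ 8.e-04 -4.e-03 -1.e+00] w 0.0203 F [0.5 0.1 1.4] M [-0.13 -0.16 -0.01]
t 9.82 p [0.4689 0.0207 0.0493] yaw -5.72 z [ 7.0e-04 -4.1e-03 -1.0e+00] w 0.0204 F [-0.2 -0.5  1.3] M [-0.09 -0.12  0.01]
t 9.98 p [0.4689 0.0207 0.0481] yaw -5.72 z [ 7.0e-04 -4.1e-03 -1.0e+00] w 0.0201 F [ 0.5 -0.6  0.2] M [-0.14 -0.23  0.05]
```

```bash
python3 -m crank '[[[0,0,0.7],[0,0,0],255],[[0,0,0.7],[0,0,0],255]]' >/dev/null; python3 st.py|head -1;python3 -m crank '[[[0,0,0.7],[0,0,0],255],[[0,0,0.7],[0,0,0],255]]' >/dev/null; python3 st.py|head -1
```

```text
t 10.15 p [0.469  0.0207 0.0474] yaw -5.71 z [ 8.0e-04 -4.1e-03 -1.0e+00] w 0.0203 F [ 0.1 -1.6  3.3] M [-0.12 -0.07  0.05]
t 10.32 p [0.4691 0.0207 0.0469] yaw -5.72 z [ 9.0e-04 -3.9e-03 -1.0e+00] w 0.0204 F [ 0.3 -0.5  5.1] M [-0.21  0.1   0.03]
```

The carrier has reached its stop (force is rising) and the board sits on the barbs. Releasing.

```bash
python3 -m crank '[[[0,0,-0.3],[0,0,0],150],[[0,0,-0.3],[0,0,0],130],[[0,0,-0.3],[0,0,0],120],[[0,0,-0.3],[0,0,0],120],[[0,0,-0.3],[0,0,0],120]]' >/dev/null; python3 st.py|head -1; python3 -m crank '[[[0,0,-15],[0,0,0],120],[[0,0,-40],[0,0,0],120],[[0,0,-60],[0,0,0],120],[[0,0,-60],[0,0,0],120],[[0,0,-60],[0,0,0],120]]' >/dev/null; python3 st.py
python3 - <<'E'
from h import *
import pickle
s=observe();c=camera_info("wrist");im=grab_frame("wrist")[:,:,::-1]
pickle.dump((c,s),open("w6.pkl","wb"));cv2.imwrite("pics/w6.png",im)
E
```

```text
t 10.73 p [0.4689 0.0208 0.047 ] yaw -5.71 z [ 6.e-04 -4.e-03 -1.e+00] w 0.0452 F [-0.8 -0.2 -0.5] M [ 0.02 -0.04 -0.02]
t 11.15 p [0.4696 0.0214 0.1079] yaw -5.69 z [ 0.0027 -0.0026 -1.    ] w 0.0452 F [ 0.4 -0.6 -0.6] M [0.04 0.02 0.04]
shift xy mm [-0.7 -0.9 -0. ]
```

View pics/w6.png

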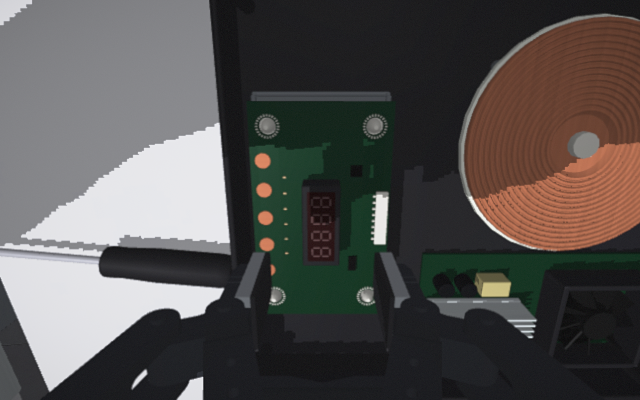

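The board lies on all four posts, pads to the front. Now shutting the gripper and moving over the left end.

```bash
python3 -m crank '[[[20,-0.9,0],[0,0,0],255],[[49.8,-0.9,0],[0,0,0],255],[[49.8,-0.9,0],[0,0,0],255],[[49.8,-0.9,10],[0,0,0],255],[[49.8,-0.9,25],[0,0,0],255],[[49.8,-0.9,43],[0,0,0],255],[[49.8,-0.9,45],[0,0,0],255],[[49.8,-0.9,45],[0,0,0],255],[[49.8,-0.9,45],[0,0,0],255]]' >/dev/null; python3 st.py
```

```text
t 11.95 p [0.4728 0.0699 0.0617] yaw -5.75 z [ 4.0e-04 -4.2e-03 -1.0e+00] w 0.0001 F [ 0.1 -0.7 -0.1] M [-0.02 -0.03 -0.04]
shift xy mm [-49.3   0.8   0.2]
```

```bash
python3 -m crank '[[[0,0,8],[0,0,0],255],[[0,0,15],[0,0,0],255],[[0,0,15.5],[0,0,0],255],[[0,0,15.5],[0,0,0],255]]' >/dev/null; python3 st.py|head -1; python3 -m crank '[[[0,0,1],[0,0,0],255],[[0,0,2],[0,0,0],255],[[0,0,2],[0,0,0],255]]' >/dev/null; python3 st.py|head -1; python3 -m crank '[[[0,0,1],[0,0,0],255],[[0,0,1],[0,0,0],255]]' >/dev/null; python3 st.py|head -1;
```

```text
t 12.28 p [0.4725 0.0697 0.0458] yaw -5.77 z [-4.0e-04 -4.6e-03 -1.0e+00] w -0.0001 F [ 0.7  0.3 -0.2] M [ 0.01  0.   -0.07]
t 12.53 p [0.4726 0.0697 0.0438] yaw -5.76 z [-3.0e-04 -4.5e-03 -1.0e+00] w -0.0 F [0.2 0.1 1. ] M [0.01 0.01 0.04]
t 12.7 p [0.4727 0.0698 0.0429] yaw -5.75 z [ 0.     -0.0044 -1.    ] w 0.0001 F [-0.7  0.1  1.4] M [ 0.   -0.   -0.01]
```

```bash
for k in 1; do python3 -m crank '[[[0,0,0.7],[0,0,0],255],[[0,0,0.7],[0,0,0],255]]' >/dev/null; python3 st.py|head -1; done; python3 -m crank '[[[0,0,0.7],[0,0,0],255],[[0,0,0.7],[0,0,0],255]]' >/dev/null; python3 st.py|head -1;  python3 -m crank '[[[0,0,0.7],[0,0,0],255],[[0,0,0.7],[0,0,0],255]]' >/dev/null; python3 st.py|head -1
```

```text
t 12.87 p [0.4729 0.0698 0.0424] yaw -5.76 z [ 3.0e-04 -4.1e-03 -1.0e+00] w -0.0003 F [-1.7 -0.8  4.1] M [-0.07  0.19 -0.02]
t 13.03 p [0.473  0.0698 0.0419] yaw -5.76 z [ 4.0e-04 -3.9e-03 -1.0e+00] w -0.0003 F [-1.7 -0.6  5.8] M [-0.1   0.33 -0.06]
t 13.2 p [0.4731 0.0698 0.0414] yaw -5.76 z [ 4.0e-04 -3.8e-03 -1.0e+00] w -0.0001 F [-1.6 -0.4  6.1] M [-0.12  0.45 -0.  ]
```

```bash
python3 -m crank '[[[0,0,0.7],[0,0,0],255],[[0,0,0.7],[0,0,0],255]]' >/dev/null; python3 st.py|head -1; python3 -m crank '[[[0,0,0.7],[0,0,0],255],[[0,0,0.7],[0,0,0],255]]' >/dev/null; python3 st.py|head -1;  python3 -m crank '[[[0,0,0.7],[0,0,0],255],[[0,0,0.7],[0,0,0],255]]' >/dev/null; python3 st.py|head -1
```

```text
t 13.37 p [0.4732 0.0699 0.041 ] yaw -5.77 z [ 4.0e-04 -3.4e-03 -1.0e+00] w 0.0001 F [-1.7 -0.4  7.6] M [-0.22  0.59  0.01]
t 13.53 p [0.4733 0.0699 0.0406] yaw -5.77 z [ 3.0e-04 -3.2e-03 -1.0e+00] w 0.0001 F [-3.2 -0.7  8.4] M [-0.15  0.58 -0.03]
t 13.7 p [0.4733 0.0699 0.0403] yaw -5.78 z [ 2.0e-04 -2.8e-03 -1.0e+00] w -0.0004 F [-2.6 -0.   9.6] M [-0.19  0.69 -0.04]
```

```bash
python3 -m crank '[[[0,0,0.8],[0,0,0],255],[[0,0,0.8],[0,0,0],255]]' >/dev/null; python3 st.py|head -1; python3 -m crank '[[[0,0,0.8],[0,0,0],255],[[0,0,0.8],[0,0,0],255]]' >/dev/null; python3 st.py|head -1
```

```text
t 13.87 p [0.4732 0.0699 0.0395] yaw -5.78 z [-1.0e-04 -2.6e-03 -1.0e+00] w -0.0 F [-1.6  0.3  2. ] M [-0.03  0.23 -0.  ]
t 14.03 p [0.4732 0.0699 0.0387] yaw -5.78 z [-1.0e-04 -2.6e-03 -1.0e+00] w -0.0003 F [-0.3 -0.1  3.4] M [-0.08  0.25  0.03]
```

```bash
python3 -m crank '[[[0,0,0.8],[0,0,0],255],[[0,0,0.8],[0,0,0],255]]' >/dev/null; python3 st.py|head -1; python3 -m crank '[[[0,0,0.8],[0,0,0],255],[[0,0,0.8],[0,0,0],255]]' >/dev/null; python3 st.py|head -1
```

```text
t 14.2 p [0.4731 0.0698 0.0378] yaw -5.79 z [-3.0e-04 -2.7e-03 -1.0e+00] w -0.0 F [-0.6 -0.2  2.7] M [-0.06  0.19 -0.04]
t 14.37 p [0.4733 0.0698 0.0369] yaw -5.78 z [ 1.0e-04 -2.7e-03 -1.0e+00] w -0.0002 F [-0.2 -1.3  3.6] M [-0.08  0.15 -0.04]
```

Click at 9.6 N. Continuing to the seat.

```bash
python3 -m crank '[[[0,0,0.7],[0,0,0],255],[[0,0,0.7],[0,0,0],255]]' >/dev/null; python3 st.py|head -1; python3 -m crank '[[[0,0,0.7],[0,0,0],255],[[0,0,0.7],[0,0,0],255]]' >/dev/null; python3 st.py|head -1; python3 -m crank '[[[0,0,0.7],[0,0,0],255],[[0,0,0.7],[0,0,0],255]]' >/dev/null; python3 st.py|head -1
```

```text
t 14.53 p [0.4735 0.0699 0.0366] yaw -5.78 z [ 0.     -0.0024 -1.    ] w 0.0001 F [-3.3 -1.1 11.7] M [-0.2   0.85 -0.02]
t 14.7 p [0.4735 0.0699 0.0365] yaw -5.79 z [-3.0e-04 -1.9e-03 -1.0e+00] w -0.0 F [-5.5 -1.1 15.3] M [-0.29  1.14 -0.02]
t 14.87 p [0.4736 0.0699 0.0364] yaw -5.8 z [-7.0e-04 -1.4e-03 -1.0e+00] w -0.0001 F [-7.1 -0.6 16.7] M [-0.32  1.31  0.02]
```

Hard seat at 0.0365 (0.1 mm for +5 N, peak 16.7 N). Backing off and crossing to the right end.

```bash
python3 -m crank '[[[0,0,-5],[0,0,0],255],[[0,0,-35],[0,0,0],255],[[-30,0,-36],[0,0,0],255],[[-65,0,-36],[0,0,0],255],[[-100,0,-36],[0,0,0],255],[[-100,0,-36],[0,0,0],255],[[-100,0,-36],[0,0,0],255],[[-100,0,-36],[0,0,0],255]]' >/dev/null; python3 st.py; python3 - <<'E'
from h import *
im=grab_frame("wrist")[:,:,::-1];cv2.imwrite("pics/w7.png",im)
E
```

```text
t 15.53 p [ 0.4635 -0.0291  0.0725] yaw -5.82 z [-8.0e-04 -1.1e-03 -1.0e+00] w -0.0 F [-0.1  0.4  0.4] M [0.02 0.02 0.03]
shift xy mm [50.2  0.1 -0.1]
```

View pics/w7.png

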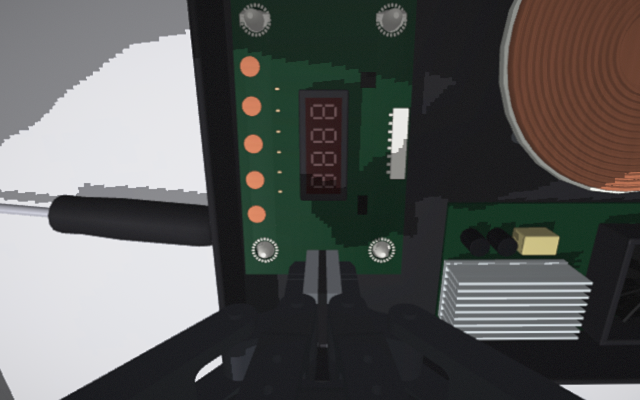

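The left posts are through. The right end is next, with the fingertips between its holes at (265,250) and (382,250).

```bash
python3 -m crank '[[[0,0,10],[0,0,0],255],[[0,0,23],[0,0,0],255],[[0,0,25.5],[0,0,0],255],[[0,0,25.5],[0,0,0],255],[[0,0,25.5],[0,0,0],255]]' >/dev/null; python3 st.py|head -1; python3 -m crank '[[[0,0,1],[0,0,0],255],[[0,0,2],[0,0,0],255],[[0,0,2],[0,0,0],255]]' >/dev/null; python3 st.py|head -1; python3 -m crank '[[[0,0,1],[0,0,0],255],[[0,0,1],[0,0,0],255]]' >/dev/null; python3 st.py|head -1;
```

```text
t 16.0 p [ 0.4634 -0.0284  0.0467] yaw -5.71 z [-0.0017 -0.002  -1.    ] w 0.0002 F [0.3 0.5 0.3] M [ 0.04  0.02 -0.  ]
t 16.25 p [ 0.4636 -0.0283  0.0449] yaw -5.7 z [-0.0013 -0.0017 -1.    ] w -0.0002 F [-0.3  0.1  0.3] M [0.03 0.   0.01]
t 16.42 p [ 0.4636 -0.0282  0.0439] yaw -5.7 z [-0.0011 -0.0016 -1.    ] w 0.0004 F [-0.4  0.4 -0.6] M [-0.01  0.01  0.02]
```

```bash
python3 -m crank '[[[0,0,0.8],[0,0,0],255],[[0,0,0.8],[0,0,0],255]]' >/dev/null; python3 st.py|head -1; python3 -m crank '[[[0,0,0.7],[0,0,0],255],[[0,0,0.7],[0,0,0],255]]' >/dev/null; python3 st.py|head -1;  python3 -m crank '[[[0,0,0.7],[0,0,0],255],[[0,0,0.7],[0,0,0],255]]' >/dev/null; python3 st.py|head -1
```

```text
t 16.58 p [ 0.4638 -0.0282  0.0431] yaw -5.7 z [-8.0e-04 -1.4e-03 -1.0e+00] w -0.0001 F [ 0.2 -0.5  1.2] M [-0.   -0.04  0.01]
t 16.75 p [ 0.4639 -0.0283  0.0425] yaw -5.71 z [-6.0e-04 -1.4e-03 -1.0e+00] w -0.0 F [-0.1  0.7  2. ] M [-0.05  0.09 -0.04]
t 16.92 p [ 0.464  -0.0283  0.0419] yaw -5.71 z [-5.0e-04 -1.4e-03 -1.0e+00] w -0.0002 F [-0.3  0.4  4.6] M [-0.05  0.15  0.02]
```

```bash
python3 -m crank '[[[0,0,0.7],[0,0,0],255],[[0,0,0.7],[0,0,0],255]]' >/dev/null; python3 st.py|head -1; python3 -m crank '[[[0,0,0.7],[0,0,0],255],[[0,0,0.7],[0,0,0],255]]' >/dev/null; python3 st.py|head -1;  python3 -m crank '[[[0,0,0.7],[0,0,0],255],[[0,0,0.7],[0,0,0],255]]' >/dev/null; python3 st.py|head -1
```

```text
t 17.08 p [ 0.4641 -0.0284  0.0413] yaw -5.71 z [-3.0e-04 -1.3e-03 -1.0e+00] w -0.0001 F [-1.2  0.1  4.8] M [-0.05  0.29 -0.01]
t 17.25 p [ 0.4642 -0.0284  0.0408] yaw -5.71 z [-3.0e-04 -1.2e-03 -1.0e+00] w -0.0002 F [-1.7 -0.6  6.8] M [-0.04  0.38 -0.02]
t 17.42 p [ 0.4643 -0.0284  0.0403] yaw -5.71 z [-2.e-04 -1.e-03 -1.e+00] w 0.0001 F [-2.5  0.1  7.4] M [-0.04  0.4   0.02]
```

```bash
python3 -m crank '[[[0,0,0.8],[0,0,0],255],[[0,0,0.8],[0,0,0],255]]' >/dev/null; python3 st.py|head -1; python3 -m crank '[[[0,0,0.8],[0,0,0],255],[[0,0,0.8],[0,0,0],255]]' >/dev/null; python3 st.py|head -1
```

```text
t 17.58 p [ 0.4642 -0.0284  0.0395] yaw -5.73 z [-5.e-04 -8.e-04 -1.e+00] w -0.0001 F [-1.5  0.2  1.6] M [ 0.02  0.26 -0.02]
t 17.75 p [ 0.4641 -0.0284  0.0386] yaw -5.73 z [-6.e-04 -9.e-04 -1.e+00] w -0.0 F [-0.7 -0.4  3.1] M [-0.1   0.24 -0.02]
```

```bash
python3 -m crank '[[[0,0,0.8],[0,0,0],255],[[0,0,0.8],[0,0,0],255]]' >/dev/null; python3 st.py|head -1; python3 -m crank '[[[0,0,0.8],[0,0,0],255],[[0,0,0.8],[0,0,0],255]]' >/dev/null; python3 st.py|head -1
```

```text
t 17.92 p [ 0.464  -0.0285  0.0376] yaw -5.72 z [-9.e-04 -1.e-03 -1.e+00] w -0.0003 F [-0.3  0.5  2.1] M [-0.    0.13 -0.  ]
t 18.08 p [ 0.4639 -0.0284  0.0366] yaw -5.72 z [-0.001  -0.0011 -1.    ] w -0.0002 F [-0.   0.3 -1. ] M [-0.02 -0.01  0.02]
```

Click at about 8 N. Down to the seat.

```bash
python3 -m crank '[[[0,0,0.7],[0,0,0],255],[[0,0,0.7],[0,0,0],255]]' >/dev/null; python3 st.py|head -1; python3 -m crank '[[[0,0,0.6],[0,0,0],255],[[0,0,0.6],[0,0,0],255]]' >/dev/null; python3 st.py|head -1
```

```text
t 18.25 p [ 0.4639 -0.0284  0.0358] yaw -5.72 z [-0.001 -0.001 -1.   ] w -0.0003 F [-0.6 -0.8  3.6] M [-0.02  0.2  -0.01]
t 18.42 p [ 0.4641 -0.0285  0.0356] yaw -5.73 z [-1.1e-03 -7.0e-04 -1.0e+00] w 0.0002 F [-3.6 -0.8 11.2] M [-0.05  0.86  0.04]
```

Right end is hard on its seat at 0.0357. Left read 0.0365 while the board was still tilted, so I'll feel it again, gently.

```bash
python3 -m crank '[[[0,0,-5],[0,0,0],255],[[0,0,-35],[0,0,0],255],[[30,0,-36],[0,0,0],255],[[65,0,-36],[0,0,0],255],[[100,0,-36],[0,0,0],255],[[100,0,-36],[0,0,0],255],[[100,0,-25],[0,0,0],255],[[100,0,-6],[0,0,0],255],[[100,0,-3],[0,0,0],255],[[100,0,-3],[0,0,0],255]]' >/dev/null; python3 st.py; python3 -m crank '[[[0,0,1],[0,0,0],255],[[0,0,1.2],[0,0,0],255],[[0,0,1.2],[0,0,0],255]]' >/dev/null; python3 st.py|head -1
```

```text
t 19.25 p [0.4728 0.0696 0.0372] yaw -5.81 z [-0.0039 -0.0025 -1.    ] w 0.0002 F [ 0.4 -0.1  0.3] M [ 0.   -0.03 -0.02]
shift xy mm [-49.    0.9   0.1]
t 19.5 p [0.473  0.0692 0.0364] yaw -5.86 z [-0.0034 -0.0023 -1.    ] w 0.0002 F [ 0.2  0.3 -0.1] M [-0.    0.    0.03]
```

```bash
python3 -m crank '[[[0,0,0.6],[0,0,0],255],[[0,0,0.6],[0,0,0],255]]' >/dev/null; python3 st.py|head -1; python3 -m crank '[[[0,0,0.6],[0,0,0],255],[[0,0,0.6],[0,0,0],255]]' >/dev/null; python3 st.py|head -1
```

```text
t 19.67 p [0.4733 0.0691 0.0361] yaw -5.88 z [-0.0027 -0.0019 -1.    ] w -0.0 F [-0.1 -0.7  0.1] M [ 0.   -0.07  0.02]
t 19.83 p [0.4735 0.0692 0.0358] yaw -5.88 z [-0.0024 -0.0015 -1.    ] w -0.0003 F [-1.7 -0.3  3.8] M [-0.03  0.26 -0.  ]
```

```bash
python3 -m crank '[[[0,0,0.6],[0,0,0],255],[[0,0,0.6],[0,0,0],255]]' >/dev/null; python3 st.py|head -1; python3 -m crank '[[[0,0,-5],[0,0,0],255],[[0,0,-40],[0,0,0],255],[[-20,0,-80],[0,0,0],150],[[-50,0,-120],[0,0,0],100],[[-50,0,-150],[0,0,0],100],[[-50,0,-150],[0,0,0],100],[[-50,0,-150],[0,0,0],100]]' >/dev/null; python3 st.py; python3 - <<'E'
from h import *
for n in ("wrist","side"):
    im=grab_frame(n)[:,:,::-1];cv2.imwrite(f"pics/{n}8.png",im)
    if n=="wrist": a=cv2.resize(im[60:320,180:460],None,fx=2,fy=2,interpolation=2)
    else: b=cv2.resize(im[160:225,250:370],None,fx=2,fy=2,interpolation=2)
o=np.zeros((520,800,3),np.uint8);o[:,:560]=a;o[:130,560:800]=b;cv2.imwrite("pics/c8.png",o)
E
```

```text
t 20.0 p [0.4735 0.0692 0.0357] yaw -5.88 z [-0.0026 -0.0012 -1.    ] w -0.0003 F [-3.7  0.5  9. ] M [-0.09  0.71  0.01]
t 20.58 p [0.4702 0.0195 0.1881] yaw -5.94 z [ 0.0018  0.0017 -1.    ] w 0.052 F [-0.6  0.9 -1. ] M [ 0.01  0.05 -0.03]
shift xy mm [ 1.1 -1.6 -0. ]
```

View pics/c8.png

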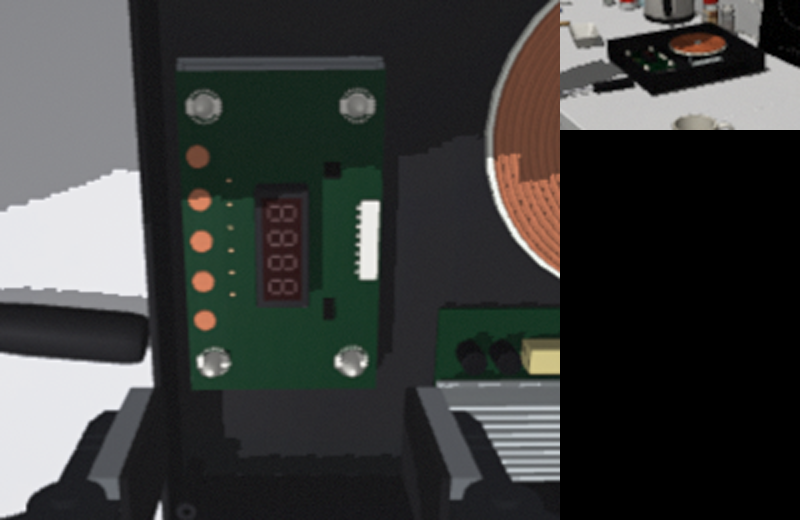

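Both ends are hard on the seats at the same height (0.0357). All four posts stand through their holes with the barbs out, and the gripper is clear. Handing in.

```bash
python3 -c "
from cell import *
print(job_done())"
```

```text
the job is handed in; nothing more can be done
None
```

The larger control board is on the hob's four snap posts with its touch pads to the front. I pressed the left end first, then the right, let go, and handed the job in at about 20.6 s.

- **Choosing the board:** it measured about 138 × 81 mm. The look-alike farther off was about 92 × 53 mm, and I left it alone.
- **Laying it on:** I carried it level by the display housing. I felt the posts, pushed the carrier down to its stop and released the board on the barbs.
- **Pressing:** the left end clicked at about 9.6 N and the right at about 8 N or just above. The highest force I read was 16.7 N downward on the left seat, about 18 N with the 7 N sideways force included. I only read the force every sixth of a second, so short peaks in between could have gone unseen.
- **Seating:** the left end first stopped at 36.5 mm while the board was still tilted, and the right end at 35.7 mm. I pressed the left again afterwards and it also stopped at 35.7 mm, so the board lies flat.
- **Last picture:** all four posts stand through their holes with the barbs apparently sprung out, and the open gripper is well clear above. I never moved near the dish, but I did not measure its position afterwards.

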